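# Put the punch away and lock the punch-chest drawer

## Robot

A 6-joint arm with a two-finger parallel gripper is mounted at the origin on the work surface. World frame = base frame: x ahead of the robot, y to its left, z up, the work surface at z = 0. Lengths are in m, angles in rad, forces in N, time in s.
With the tool pointing down it reaches from about 0.35 to 0.975 m from the base axis. Payload 4.9 kg.
Tool frame: the origin (TCP) lies between the finger pads; the fingertips stand 17 mm ahead of it and the grasp point (between the pads) lies 2 mm behind it (manip.nose_length is the distance from the TCP to the fingertips, in m); z points along the fingers, y is the line along which they close (so a half turn about z gives the same grasp; the last joint's range is limited). The gripper opens to 85 mm and grips with 20 to 120 N. Pads are 22 mm wide; open, the fingers measure 114 mm over their backs; the gripper's body (76 mm by 85 mm) begins 54 mm behind the grasp point. The pads swing forward as they close: fully open they stand 13 mm farther back than shut.
Start: joints at [-1.35, 0.053, 1.613, -0, 1.476, -0.119], TCP at [0.208, -0.589, 0.248] pointing down, gripper open.
Joint ranges: [-3.01, 3.01], [-1.01, 2.22], [0.06, 2.58], [-1.02, 4.17], [0.09, 2.62], [-3.14, 3.14]. Speed limits (rad/s): [2.57, 2.57, 3.14, 3.14, 3.14, 3.14].

## Interface

Orientations are given as a unit quaternion [w, x, y, z].
In Python, from plant import manip gives the robot as it stands. The module is installed in compiled form; this text tells all that it offers.
- The arm moves only by the tool apply_moves, never from a script. Its argument "moves" is a list of rows, each a list of 3 entries, a list of its own where there are three numbers: the turn, a rotation vector about the tool's x, y, z in rad, then the shift along the tool's x, y, z in cm, then the closure, from -1 (fully open) to 1 (shut), so that 0 is half open. A call has 1 to 20 rows; each row is the pose to reach, as a shift and turn from the pose commanded when the call began, along the tool's axes at that moment; what a row does not reach only later rows make up. A row lasts 1/10 s, in which the tool goes at most 50 mm and 8.59 degrees, less where a joint would pass 70% of its speed; a pose out of reach is approached as far as the arm can. A call with a gripper value outside its range is refused whole. The fingers move at their own pace and stop on an object; the grip force is fixed at half the most. Time passes only in rows, so rows that repeat a pose let the fingers close. It gives the time, the measured TCP pose, the force, the opening and the grip force at its end, in the units of the state.
- manip.state(): the state, without advancing time (a new reading comes with each control period).
- manip.grab_frame(name): name is "side" or "top"; returns a dict with "image" (384x512x3 uint8, red, green, blue), "K" (3x3 intrinsics, pixels), "k1" (the pictures are not rectified: a ray, as slopes to the right and down, at radius r is drawn at 1 + k1 r^2 times it, then the intrinsics apply), "rvec" (rotation vector, rad) and "tvec" (3), from world to camera coordinates, as OpenCV has them. Camera axes: x right, y down, z forward; pixel columns grow to the right and rows downward; lengths in m; the calibration is good to about 2 mm. A picture is of the moment at which its call begins. There is no depth.
- manip.job_done(): hands the job in; it is judged then, once.
Trained networks look in a picture, given as the dict that the camera call returned (one of the last four; its "shot" number tells which), for a name from the list of things; names that differ only in an ending like _2 or _b are one class to them, and where a whole thing is asked for, a point or a joint stands for the part that bears it (a point fixed in the world has none). Each returns a list of dicts, best first, with "score" (0 to 1); they miss things now and then, are a little off and sometimes report something else, mostly with a low value. They report only what shows in the picture. A call takes as long as a camera call. They do not tell look-alikes from the thing itself.
- manip.look_for(picture, label): "location" ([x, y, z] in m, in the coordinates of the camera as it stood for that picture, good to about 4 mm: the middle of the surface that is visible of it).
- manip.silhouettes(picture, label): "pixels" (384x512 bool, what is visible of it).
- manip.spot_point(picture, label): "location" ([x, y, z] in m, in the coordinates of the camera as it stood for that picture, good to about 4 mm: a listed point, or the origin of a listed thing).
The state is a dict: "time": time; "joint_pos": joint angles; "joint_vel": joint speeds; "joint_efforts": joint torques, N m; "tool_pos": TCP position; "tool_rot": TCP orientation; "contact_force": force on the tool from outside, world axes, zero at the start; "ft_torque": the same for the moment, N m; "gripper_width": opening from 0.0 (shut) to 1.0 (fully open); "grasp_force": force on a finger pad.
Only numpy, scipy, OpenCV 4.12 (cv2) and the standard library are available. Lean on these libraries where they do the work, as an engineer would, in place of code of your own. Each camera call takes 0.05 s, during which the arm holds its last target. There are 200 camera calls.

## Task

Lay the loose brass punch flat in the open drawer of the punch chest, in its wide green-lined compartment. Then lift the stay by its red tab, slide the drawer fully shut while the stay's tooth is held above the keeper rail, and let the stay drop down into its home notch so that the drawer is locked. Leave the other tools and containers where they are.

Things in the scene. Friction and masses are not known exactly. Their poses are not given: they have to be found in the camera images.
- chest: Low wooden punch chest, brass corners, fixed to the bench: 200 mm deep (x), 260 mm wide (y), top at 72 mm; a shut dark lid panel (not moved) makes it 76 mm. Origin at the centre of its underside; x points from the drawer front to the back, y to the left of someone looking along x, z up. A steel keeper rail runs along x on its top at y = -115 mm, beside the brass lid hinge.
- drawer (a joint): How far the drawer is open, m, along the chest's -x: 0 fully shut against its stop, 0.145 at most, starts at 0.10 to 0.14. About 2 N of friction. The front panel (12 mm thick, 260 mm wide, top 70 mm above the bench) carries the stay's hinge. While the stay's tooth is down in front of the keeper rail the drawer cannot be shut.
- tray (a point): Point on the floor of the drawer's wide green-lined compartment, 21 mm above the bench, moving with the drawer; axes as the chest's. Compartment: y -82 to +82 mm from here, x -51 mm (front panel, 49 mm above the floor) to +127 mm; side walls 34 mm high. At the start the part from x -51 to at least +51 mm is clear of the chest top. The punch fits lying along y.
- stay (a joint): Angle of the stay, rad: 0 level (tooth down), grows as its far end rises, to 1.2; falls by its own weight (150 g). Steel bar 10 x 10 mm along the chest's x at y = -115 mm, hinged on the drawer front 95 mm above the bench, 155 mm in front of the red tab; it travels with the drawer. Its tooth, under the tab, 10 mm long in x, clears the rail above 0.10 rad (tab raised 16 mm).
- stay_grip (a point): Centre of the red grip tab on the stay: 28 mm long (along the bar), 12 mm thick (across, y), 32 mm tall (99 to 131 mm above the bench when the stay is level); 38 mm free on either side of it above the bar. Its axes are the chest's when level.
- home_notch (a point): Middle of the home notch, on the chest top, 72 mm above the bench; axes as the chest's. The notch is 18 mm long in x. In front of it (-x) the keeper rail, 84 mm long, 14 mm wide, 16 mm high; behind it an end block as high. With the drawer fully shut and the stay down, the red tab's centre stands 43 mm straight above this point.
- punch_center (a point): Centre of the brass punch: 110 mm long (its x), 14 x 14 mm square shank with a slightly thinner tip of 26 mm at +x, all brass-coloured, 160 g; lies flat on the bench, centre 7 mm up.
- chisel_a_center (a point): Centre of a dark steel chisel with bright tip, same shape and size as the punch, long along its x; stays on the bench.
- chisel_b_center (a point): Centre of a blue chisel with bright tip, same shape and size as the punch, long along its x; stays on the bench.
- tin: Small round aluminium tin, 60 mm across, 40 mm high, standing on the chest lid, beside the stay; origin under its centre.
- oilcan: Green round can, 60 mm across, 150 mm high, standing on the bench to the right of the chest's back half; origin under its centre.
- stake: Dark steel round embossing stake, 100 mm across, 54 mm high; origin under its centre.
- hammer: Hammer lying on the bench, handle along its x, to -x; origin under it.
- heart_boss: Red embossed boss, a low cone 64 mm across and 22 mm high; origin under its centre.
- bottle: Amber bottle, 54 mm across, 190 mm high, standing on the bench close to the right of the open drawer; origin under its centre.
Things that resemble listed ones, but are neither listed nor needed, are in the scene too. Of the things shaped like the part that bears punch_center, the brass one is meant.

How it is judged:
On the way, in this order (a step that is already met when the one before it is completed fails the run):
1. the punch lies in the wide compartment of the open drawer, let go (x of punch_center in the frame of tray between -0.05 and 0.125 m and y of punch_center in the frame of tray between -0.08 and 0.08 m and z of punch_center in the frame of tray below 0.016 m and contact force between the fingers and punch below 0.2 N and value of joint drawer above 0.06 m), for 0.2 s.
2. the stay is lifted clear of the keeper rail with the drawer still open (value of joint stay above 0.09 rad and value of joint drawer above 0.06 m), for 0.1 s.
3. the drawer is slid inwards with the stay's tooth above the keeper rail (value of joint stay above 0.06 rad and value of joint drawer below 0.04 m), for 0.05 s.
At the end, for the whole second after the job is handed in: The drawer is shut to within 6 mm, the stay is down in its home notch (within 0.02 rad of level), and the punch lies flat and still in the drawer's wide compartment (value of joint drawer below 0.006 m and value of joint stay below 0.02 rad and linear speed of punch below 0.02 m/s and x of punch_center in the frame of tray between -0.05 and 0.125 m and y of punch_center in the frame of tray between -0.08 and 0.08 m and z of punch_center in the frame of tray below 0.016 m); the robot touches nothing.
It fails at once if another tool (a chisel, the hammer, the stake or the red boss) is moved more than 30 mm (distance of any of chisel_a_center, chisel_b_center, stake, hammer, heart_boss from where it was at the start of the episode above 0.03 m).
It fails at once if the tin, the can or the bottle is moved more than 30 mm (distance of any of tin, oilcan, bottle from where it was at the start of the episode above 0.03 m).
It also fails if it takes over 48 s, if anything falls off the work surface, if the arm or the gripper's body presses on something with over 40 N, if the wrist force passes 120 N, or if a joint passes its speed limit or range.

## Working session

There is one attempt and no reset: what is moved stays moved. The work goes in short steps, Python scripts to look and compute and a tool call to move; the robot and the scene stay as the last step left them, time stands still between calls to the robot, and variables do not carry over. Pictures are saved under pics/ and viewed, at most 11 in all, crops included, and the job is handed in when it is done.

Besides the shell and the picture viewer there is one more tool, called after "Call:" as name([rows], argument=value, ...), one row to a line, values as JSON. apply_moves: Moves the arm, as the interface text tells. Its arguments: {"type":"object","properties":{"moves":{"type":"array"}},"required":["moves"]}

```bash
mkdir -p pics; cat > h.py <<'E'
import numpy as np, cv2
from scipy.spatial.transform import Rotation as R
from plant import manip
def world(p,c):
    M=cv2.Rodrigues(np.array(p["rvec"],float))[0]; return M.T@(np.array(c)-np.array(p["tvec"]).ravel())
def rot(): 
    q=np.array(manip.state()["tool_rot"]); return R.from_quat(q[[1,2,3,0]])
def pix2plane(p,u,v,z):
    K=np.array(p["K"]);x=np.array([(u-K[0,2])/K[0,0],(v-K[1,2])/K[1,1]]);y=x.copy()
    for _ in range(20): y=x/(1+p["k1"]*(y@y))
    M=cv2.Rodrigues(np.array(p["rvec"],float))[0];o=-M.T@np.array(p["tvec"]).ravel();d=M.T@np.r_[y,1]
    return o+d*(z-o[2])/d[2]
def proj(p,X):
    M=cv2.Rodrigues(np.array(p["rvec"],float))[0];c=M@np.array(X)+np.array(p["tvec"]).ravel();a=c[:2]/c[2]
    a=a*(1+p["k1"]*(a@a));K=np.array(p["K"]);return a*[K[0,0],K[1,1]]+[K[0,2],K[1,2]]
def save(p,n): cv2.imwrite("pics/"+n+".png",cv2.cvtColor(p["image"],cv2.COLOR_RGB2BGR))
E
python3 - <<'E'
from h import *
np.set_printoptions(precision=4,suppress=True)
s=manip.state();print(s)
for c in("top","side"):
    p=manip.grab_frame(c);save(p,c+"0")
    for l in ["chest","tray","stay_grip","home_notch","punch_center","tin","oilcan","bottle"]:
        for r in manip.spot_point(p,l)[:3]:
            w=world(p,r["location"]);print(c,l,round(r["score"],2),w,proj(p,w))
E
```

```text
{'time': 0.0, 'joint_pos': array([-1.35  ,  0.0534,  1.6143, -0.    ,  1.476 , -0.119 ]), 'joint_vel': array([-0.0005, -0.0002,  0.0007, -0.0011, -0.0011, -0.0004]), 'joint_efforts': array([  0.0004, -39.3675, -37.0179,  -0.0001,   0.0069,  -0.    ]), 'tool_pos': array([ 0.2082, -0.5887,  0.2471]), 'tool_rot': array([-0.001 ,  0.9856,  0.1691, -0.0001]), 'contact_force': array([ 0.0694, -0.147 , -1.1079]), 'ft_torque': array([ 0.0208, -0.0643,  0.0156]), 'grasp_force': 0.0, 'gripper_width': 1.0008906087727802}
top chest 0.64 [ 0.5895  0.2032 -0.0001] [203.6369 187.5087]
top tray 0.97 [0.4358 0.1475 0.0236] [218.0915 234.0372]
top stay_grip 0.58 [0.546  0.0715 0.1137] [241.7033 195.7332]
top punch_center 0.67 [ 0.6204 -0.1351  0.0091] [306.401  179.5916]
top punch_center 0.56 [ 0.4636 -0.2559  0.0067] [343.8535 228.0463]
top tin 0.64 [0.5491 0.2693 0.0792] [178.4641 195.3485]
top oilcan 0.91 [ 0.7126 -0.0008 -0.0034] [265.8511 152.7308]
top bottle 0.68 [ 0.5124 -0.031  -0.0045] [274.1913 212.1962]
side chest 0.61 [ 0.5864  0.2003 -0.0006] [254.8041 183.5618]
side tray 0.62 [0.4412 0.1452 0.0184] [210.8797 196.212 ]
side stay_grip 0.89 [0.5507 0.0767 0.1187] [249.1656 182.9676]
side home_notch 0.71 [0.6569 0.0899 0.0728] [284.5905 187.6003]
side punch_center 0.66 [ 0.4637 -0.2544  0.0023] [234.2601 318.2106]
side punch_center 0.58 [ 0.3283 -0.1561  0.0067] [174.8986 289.0258]
side punch_center 0.53 [ 0.6213 -0.1383  0.0015] [288.8429 267.9957]
side tin 0.66 [0.557  0.2715 0.0721] [242.2918 153.4651]
side tin 0.53 [0.5511 0.0753 0.1139] [249.4062 184.5589]
side oilcan 0.74 [ 0.7151  0.0005 -0.0012] [309.4061 224.5861]
side bottle 0.64 [ 0.5155 -0.0302  0.0006] [242.9512 241.3307]
side bottle 0.63 [ 0.3398 -0.3349 -0.0023] [181.8906 362.0988]
```

View pics/top0.png

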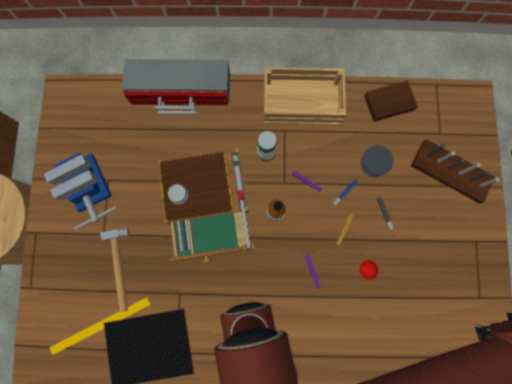

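View pics/side0.png

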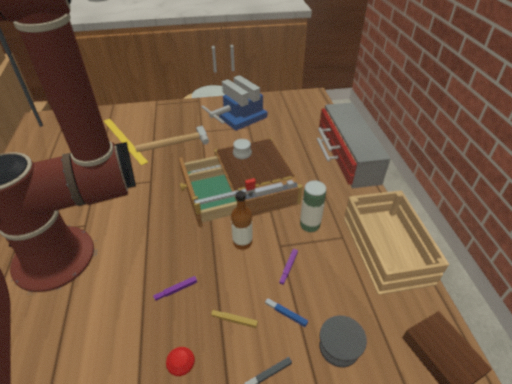

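```bash
python3 - <<'E'
from h import *
np.set_printoptions(precision=4,suppress=True)
for c in("top","side"):
    p=manip.grab_frame(c); vis=p["image"].copy()
    for l,z in [("punch_center",0.012),("stay",0.1),("tin",0.1),("chest",.07)]:
        for r in manip.silhouettes(p,l)[:4]:
            v,u=np.nonzero(r["pixels"]); col=p["image"][v,u].mean(0)
            P=np.array([pix2plane(p,a,b,z)[:2] for a,b in zip(u,v)])
            m=P.mean(0);w,V=np.linalg.eigh(np.cov(P.T));d=V[:,1]
            t=(P-m)@d
            print(c,l,round(r["score"],2),len(u),col.astype(int),"mean",m,"mid",m+d*(t.max()+t.min())/2,"ang",np.arctan(d[1]/d[0]),"len",np.ptp(t),"wid",np.ptp((P-m)@V[:,0]))
    for l in ["tray","stay_grip","home_notch","chest","tin"]:
        for r in manip.spot_point(p,l)[:1]: print(c,l,round(r["score"],2),world(p,r["location"]))
    # crop enlarged of the chest
    a=(140,265,145,285) if c=="top" else (130,255,170,330)
    cv2.imwrite(f"pics/crop_{c}.png",cv2.resize(cv2.cvtColor(p["image"][a[0]:a[1],a[2]:a[3]],cv2.COLOR_RGB2BGR),None,fx=4.5,fy=4.5,interpolation=cv2.INTER_CUBIC))
E
```

```text
top punch_center 0.68 354 [149  30  20] mean [ 0.3327 -0.3308] mid [ 0.3331 -0.3307] ang 0.08441186734573734 len 0.06656603119352927 wid 0.0624457172928905
top punch_center 0.65 168 [101  52 115] mean [ 0.3297 -0.1526] mid [ 0.3263 -0.1538] ang 0.3523561130029169 len 0.11063337421695396 wid 0.019065044465914015
top punch_center 0.63 164 [ 99  52 110] mean [ 0.6217 -0.1284] mid [ 0.6185 -0.1333] ang 0.9976953637145671 len 0.10869863357616613 wid 0.019777990496244846
top punch_center 0.28 320 [129 137 133] mean [0.5656 0.286 ] mid [0.5659 0.2864] ang 0.9344870937469139 len 0.06827598768792512 wid 0.06108458367543429
top stay 0.46 243 [133 117 112] mean [0.4742 0.0617] mid [0.48   0.0628] ang 0.17879594859230297 len 0.1750545164682526 wid 0.016051619352617126
top tin 0.64 319 [127 134 130] mean [0.551  0.2654] mid [0.5511 0.2661] ang 1.4628389716877104 len 0.0629259287332104 wid 0.059595285572674295
top tin 0.29 8062 [85 75 51] mean [0.5209 0.1793] mid [0.5185 0.1789] ang 0.1390989338020581 len 0.33548039680693664 wid 0.2642673673207365
top chest 0.86 7976 [85 75 51] mean [0.5242 0.1837
[... 847 characters left out ...]
2155613157605 len 0.17712319367554147 wid 0.059794641241179516
side stay 0.33 2806 [111 111  83] mean [0.4407 0.0918] mid [0.4372 0.108 ] ang -1.3569594430761978 len 0.2897207924331697 wid 0.20849895745832855
side tin 0.52 286 [136 137 129] mean [0.5553 0.258 ] mid [0.5555 0.26  ] ang 1.4835903165889135 len 0.09595982492230853 wid 0.0538791930343884
side chest 0.93 6761 [107  91  67] mean [0.5346 0.1416] mid [0.53   0.1409] ang 0.1438312293800445 len 0.3442745077817473 wid 0.3304472076909074
side tray 0.96 [0.4426 0.1423 0.0189]
side stay_grip 0.62 [0.551  0.073  0.1155]
side home_notch 0.84 [0.6571 0.0886 0.0721]
side chest 0.59 [ 0.5883  0.2002 -0.0077]
side tin 0.58 [0.5581 0.272  0.0726]
```

View pics/crop_top.png

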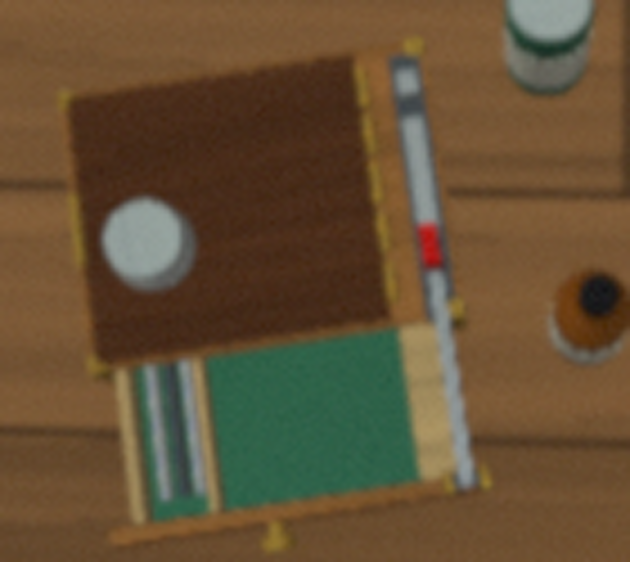

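```bash
cat >> h.py <<'E'
def plan(pos,yang,pitch=0.,chestyaw=0.):
    """turn & shift(cm) from measured pose to TCP pos, tool down with tool y at world angle yang; pitch about -chest y"""
    s=manip.state();r0=rot()
    y=np.array([np.cos(yang),np.sin(yang),0]);z=np.array([0,0,-1.]);x=np.cross(y,z)
    r=R.from_matrix(np.c_[x,y,z])
    if pitch: r=R.from_rotvec(pitch*np.array([np.sin(chestyaw),-np.cos(chestyaw),0]))*r
    return (r0.inv()*r).as_rotvec().round(3), (r0.inv().apply(np.array(pos)-s["tool_pos"])*100).round(2)
E
python3 - <<'E'
from h import *
np.set_printoptions(precision=4,suppress=True)
best=[]
for c in("top","side"):
    p=manip.grab_frame(c);h=cv2.cvtColor(p["image"],cv2.COLOR_RGB2HSV)
    m=cv2.inRange(h,(18,110,90),(34,255,255))
    q=proj(p,[.4625,-.257,.01]).astype(int);k=np.zeros_like(m);cv2.circle(k,tuple(int(i) for i in q),35,255,-1);m&=k
    n,lab,st,ce=cv2.connectedComponentsWithStats(m);i=1+np.argmax(st[1:,4]);v,u=np.nonzero(lab==i)
    P=np.array([pix2plane(p,a,b,.011)[:2] for a,b in zip(u,v)]);mm=P.mean(0);w,V=np.linalg.eigh(np.cov(P.T));d=V[:,1];t=(P-mm)@d
    print(c,len(u),mm,mm+d*(t.max()+t.min())/2,np.arctan(d[1]/d[0]),np.ptp(t))
print(plan([.4625,-.257,.12],1.14))
E
```

```text
top 189 [ 0.4588 -0.256 ] [ 0.4586 -0.256 ] -0.43231228454363857 0.11363333038452708
side 369 [ 0.4642 -0.2587] [ 0.4621 -0.2577] -0.4335201277962393 0.11257225229455109
(array([-0.   , -0.   , -2.371]), array([ 35.04, -22.85,  12.83]))
```

Call:
apply_moves([
  [[0,0,-2.37],[34.9,-22.8,10],-0.4],
  [[0,0,-2.37],[34.9,-22.8,10],-0.4],
  [[0,0,-2.37],[34.9,-22.8,10],-0.4],
  [[0,0,-2.37],[34.9,-22.8,10],-0.4],
  [[0,0,-2.37],[34.9,-22.8,10],-0.4],
  [[0,0,-2.37],[34.9,-22.8,10],-0.4],
  [[0,0,-2.37],[34.9,-22.8,10],-0.4],
  [[0,0,-2.37],[34.9,-22.8,10],-0.4],
  [[0,0,-2.37],[34.9,-22.8,10],-0.4],
  [[0,0,-2.37],[34.9,-22.8,10],-0.4],
  [[0,0,-2.37],[34.9,-22.8,10],-0.4],
  [[0,0,-2.37],[34.9,-22.8,10],-0.4],
  [[0,0,-2.37],[34.9,-22.8,10],-0.4],
  [[0,0,-2.37],[34.9,-22.8,10],-0.4],
  [[0,0,-2.37],[34.9,-22.8,10],-0.4],
  [[0,0,-2.37],[34.9,-22.8,10],-0.4],
  [[0,0,-2.37],[34.9,-22.8,10],-0.4],
  [[0,0,-2.37],[34.9,-22.8,10],-0.4],
  [[0,0,-2.37],[34.9,-22.8,10],-0.4],
])

```text
time: 3.9
tool_pos: [0.4614, -0.258, 0.1483]
tool_rot: [0.0, 0.215, 0.977, 0.0]
contact_force: [-0.0, -0.2, 0.3]
gripper_width: 0.698
grasp_force: 0.0
```

```bash
python3 - <<'E'
from h import *
s=manip.state();print(s["time"],s["tool_pos"],s["joint_pos"],s["gripper_width"])
print(plan([.4605,-.257,.020],1.139))
for c in("top","side"):
    p=manip.grab_frame(c);h=cv2.cvtColor(p["image"],cv2.COLOR_RGB2HSV)
    q=proj(p,[.4605,-.257,.01]); print(c,q,proj(p,s["tool_pos"]))
    u,v=q.astype(int);im=p["image"][max(v-60,0):v+60,max(u-75,0):u+75]
    cv2.imwrite(f"pics/g1{c}.png",cv2.resize(im[:,:,::-1],None,fx=3,fy=3))
a,b=[cv2.imread(f"pics/g1{c}.png") for c in("top","side")]
n=min(len(a),len(b));cv2.imwrite("pics/g1.png",cv2.resize(np.hstack([a[:n],b[:n]]),None,fx=.88,fy=.88))
E
```

```text
3.9 [ 0.46136112 -0.25796489  0.14832635] [-6.50680897e-01 -9.48959293e-02  1.92990693e+00  1.64755639e-05
  1.30654939e+00 -1.78796366e+00] 0.6981303362488274
(array([ 0.   ,  0.   , -0.002]), array([ 0.12,  0.05, 12.83]))
top [344.42015876 228.92989152] [354.97521995 224.89911427]
side [232.86592253 317.85111248] [230.37610811 285.64838684]
```

View pics/g1.png

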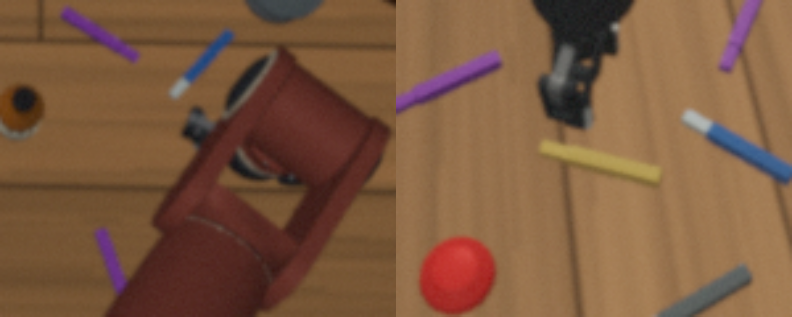

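Call:
apply_moves([
  [[0,0,0],[0.1,0,4],-0.4],
  [[0,0,0],[0.1,0,8],-0.4],
  [[0,0,0],[0.1,0,11],-0.4],
  [[0,0,0],[0.1,0,12.7],-0.4],
  [[0,0,0],[0.1,0,12.7],-0.4],
  [[0,0,0],[0.1,0,12.7],1],
  [[0,0,0],[0.1,0,12.7],1],
  [[0,0,0],[0.1,0,12.7],1],
  [[0,0,0],[0.1,0,12.7],1],
  [[0,0,0],[0.1,0,12.7],1],
  [[0,0,0],[0.1,0,12.7],1],
  [[0,0,0],[0.1,0,10],1],
  [[0,0,0],[0.1,0,5],1],
  [[0,0,0],[0.1,0,0],1],
  [[0,0,0],[0.1,0,-6],1],
  [[0,0,0],[0.1,0,-10],1],
  [[0,0,0],[0.1,0,-10],1],
])

```text
time: 5.7
tool_pos: [0.4636, -0.2599, 0.2583]
tool_rot: [0.008, 0.214, 0.977, -0.004]
contact_force: [1.0, -1.3, 0.3]
gripper_width: 0.137
grasp_force: 59.1
```

```bash
python3 - <<'E'
from h import *
p=manip.grab_frame("side");s=manip.state();u,v=proj(p,s["tool_pos"]).astype(int)
cv2.imwrite("pics/g2.png",cv2.resize(p["image"][max(v-50,0):v+50,max(u-60,0):u+60,::-1],None,fx=4,fy=4))
print(s["gripper_width"],s["grasp_force"],s["tool_pos"],s["joint_pos"])
# chest geometry fused
th=.145;c,s_=np.cos(th),np.sin(th)
print(plan([.4375,.146,.20],.145))
E
```

```text
0.1396129767079272 59.06826674938202 [ 0.46218264 -0.25891346  0.25370375] [-6.51086996e-01 -1.86650664e-01  1.83190183e+00 -1.52679520e-04
  1.48650624e+00 -1.79001713e+00]
(array([0.003, 0.01 , 0.994]), array([19.24, 35.75,  5.1 ]))
```

View pics/g2.png

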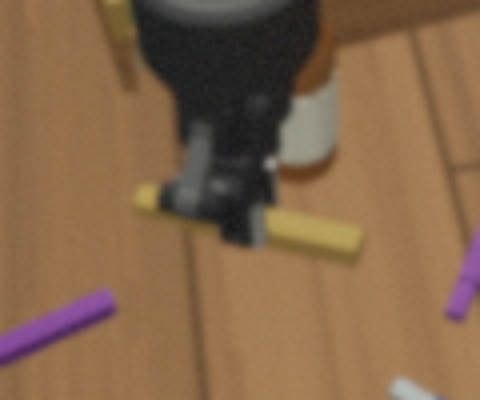

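Call:
apply_moves([
  [[0,0,0.5],[9,17,0],1],
  [[0,0,0.994],[19.2,35.7,0],1],
  [[0,0,0.994],[19.2,35.7,0],1],
  [[0,0,0.994],[19.2,35.7,0],1],
  [[0,0,0.994],[19.2,35.7,0],1],
  [[0,0,0.994],[19.2,35.7,0],1],
  [[0,0,0.994],[19.2,35.7,0],1],
  [[0,0,0.994],[19.2,35.7,0],1],
  [[0,0,0.994],[19.2,35.7,0],1],
  [[0,0,0.994],[19.2,35.7,0],1],
  [[0,0,0.994],[19.2,35.7,0],1],
  [[0,0,0.994],[19.2,35.7,0],1],
  [[0,0,0.994],[19.2,35.7,0],1],
  [[0,0,0.994],[19.2,35.7,4],1],
  [[0,0,0.994],[19.2,35.7,8],1],
  [[0,0,0.994],[19.2,35.7,11],1],
  [[0,0,0.994],[19.2,35.7,11],1],
  [[0,0,0.994],[19.2,35.7,11],1],
])

```text
time: 7.55
tool_pos: [0.4357, 0.1462, 0.1386]
tool_rot: [-0.0, 0.655, 0.756, -0.0]
contact_force: [0.2, -1.2, -0.9]
gripper_width: 0.14
grasp_force: 59.2
```

```bash
python3 - <<'E'
from h import *
p=manip.grab_frame("side");t=manip.grab_frame("top");s=manip.state()
print(s["time"],s["tool_pos"],s["joint_pos"],plan([.4375,.146,.044],.145))
for q in(p,t):
  for r in manip.spot_point(q,"punch_center")[:4]: print(r["score"],world(q,r["location"]))
a=p["image"][110:235,150:290,::-1];b=t["image"][145:270,150:290,::-1]
cv2.imwrite("pics/g3.png",cv2.resize(np.hstack([a,b]),None,fx=2.8,fy=2.8))
E
```

```text
7.65 [0.4371852  0.14684366 0.14082931] [ 1.62456618e-01 -2.66009735e-01  2.09114453e+00 -5.80850189e-06
  1.31237259e+00  1.84352173e-02] (array([ 0.004, -0.   , -0.001]), array([-0.09, -0.02,  9.68]))
0.76 [ 0.61767488 -0.13570891  0.00226629]
0.59 [ 0.32759849 -0.15198478  0.00625906]
0.55 [0.31988196 0.465731   0.00174616]
0.39 [0.43925708 0.14404688 0.11536521]
0.65 [ 0.32862651 -0.15240711  0.0102604 ]
0.43 [ 0.61985177 -0.13508329  0.00628069]
```

View pics/g3.png

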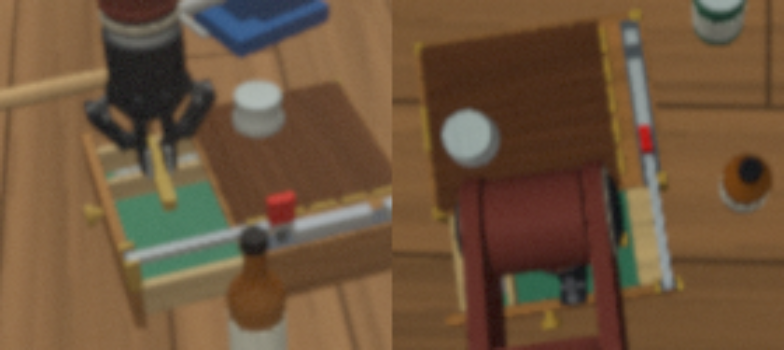

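Call:
apply_moves([
  [[0,0,0],[0,0,4],1],
  [[0,0,0],[0,0,7],1],
  [[0,0,0],[0,0,9],1],
  [[0,0,0],[0,0,9.7],1],
  [[0,0,0],[0,0,9.7],1],
  [[0,0,0],[0,0,9.7],0.2],
  [[0,0,0],[0,0,9.7],0.2],
  [[0,0,0],[0,0,9.7],0.2],
  [[0,0,0],[0,0,9.7],0.2],
  [[0,0,0],[0,0,8],0.2],
  [[0,0,0],[0,0,4],0.2],
  [[0,0,0],[0,0,0],0.2],
  [[0,0,0],[0,0,-4],0.2],
  [[0,0,0],[0,0,-8],0.2],
  [[0,0,0],[0,0,-11],0.2],
  [[0,0,0],[0,0,-11],0.2],
])

```text
time: 9.35
tool_pos: [0.4379, 0.1475, 0.2542]
tool_rot: [0.003, 0.654, 0.756, 0.004]
contact_force: [0.7, -0.5, 0.1]
gripper_width: 0.399
grasp_force: 0.0
```

```bash
python3 - <<'E'
from h import *
np.set_printoptions(precision=4,suppress=True)
for c in("side","top"):
  p=manip.grab_frame(c)
  for l in("punch_center","stay_grip","tray","home_notch"):
    for r in manip.spot_point(p,l)[:4]:
      w=world(p,r["location"])
      if w[1]>.05 and w[0]>.35: print(c,l,r["score"],w)
  h=cv2.cvtColor(p["image"],cv2.COLOR_RGB2HSV)
  m=(cv2.inRange(h,(0,200,120),(5,255,255))|cv2.inRange(h,(174,200,120),(180,255,255)))
  u,v=proj(p,[.5475,.074,.12]).astype(int);k=np.zeros_like(m);cv2.circle(k,(int(u),int(v)),15,255,-1);m&=k
  V,U=np.nonzero(m);print(c,"red",len(U),U.mean(),V.mean(),[pix2plane(p,U.mean(),V.mean(),z) for z in(.118,.128)])
  if c=="side": cv2.imwrite("pics/g4.png",cv2.resize(p["image"][110:235,150:330,::-1],None,fx=4,fy=4))
print(manip.state()["tool_pos"],plan([.5475,.074,.20],-1.426), plan([.5475,.074,.20],1.716))
E
```

```text
side punch_center 0.42 [0.4416 0.1453 0.0233]
side stay_grip 0.94 [0.5541 0.0761 0.1156]
side tray 0.64 [0.4473 0.145  0.0189]
side home_notch 0.91 [0.657  0.0916 0.0737]
side red 1 248.0 183.0 [array([0.5476, 0.0779, 0.118 ]), array([0.5461, 0.067 , 0.128 ])]
top punch_center 0.53 [0.4397 0.1473 0.0268]
top stay_grip 0.67 [0.5489 0.0753 0.1151]
top tray 0.55 [0.6571 0.0918 0.0679]
top home_notch 0.66 [0.6537 0.0902 0.071 ]
top red 18 239.77777777777777 193.0 [array([0.5535, 0.0773, 0.118 ]), array([0.5518, 0.0768, 0.128 ])]
[0.4351 0.147  0.2474] (array([-0.001,  0.001,  1.571]), array([-8.85, 10.07,  4.72])) (array([-0.001, -0.001, -1.571]), array([-8.85, 10.07,  4.72]))
```

View pics/g4.png

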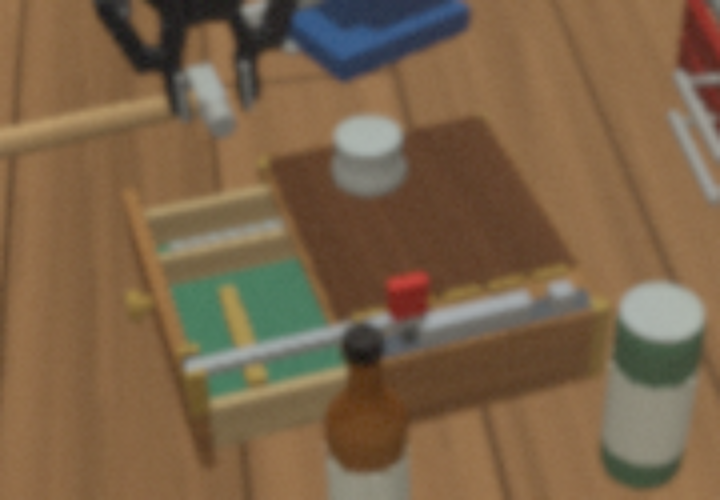

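Call:
apply_moves([
  [[0,0,1.571],[-8.75,10.45,0],-0.1],
  [[0,0,1.571],[-8.75,10.45,0],-0.1],
  [[0,0,1.571],[-8.75,10.45,0],-0.1],
  [[0,0,1.571],[-8.75,10.45,0],-0.1],
  [[0,0,1.571],[-8.75,10.45,0],-0.1],
  [[0,0,1.571],[-8.75,10.45,0],-0.1],
  [[0,0,1.571],[-8.75,10.45,0],-0.1],
  [[0,0,1.571],[-8.75,10.45,0],-0.1],
  [[0,0,1.571],[-8.75,10.45,0],-0.1],
  [[0,0,1.571],[-8.75,10.45,0],-0.1],
  [[0,0,1.571],[-8.75,10.45,0],-0.1],
  [[0,0,1.571],[-8.75,10.45,0],-0.1],
  [[0,0,1.571],[-8.75,10.45,0],-0.1],
  [[0,0,1.571],[-8.75,10.45,4],-0.1],
  [[0,0,1.571],[-8.75,10.45,7.5],-0.1],
  [[0,0,1.571],[-8.75,10.45,7.5],-0.1],
  [[0,0,1.571],[-8.75,10.45,7.5],-0.1],
])

```text
time: 11.55
tool_pos: [0.5513, 0.0756, 0.1732]
tool_rot: [-0.0, 0.997, 0.073, -0.001]
contact_force: [0.2, -0.0, 1.0]
gripper_width: 0.55
grasp_force: 0.0
```

```bash
python3 - <<'E'
from h import *
p=manip.grab_frame("side");t=manip.grab_frame("top");s=manip.state()
print(s["time"],s["tool_pos"],s["joint_pos"],s["gripper_width"],plan([.551,.0755,.122],-1.426))
for q in(p,t):
  for l in("stay_grip","bottle"):
   for r in manip.spot_point(q,l)[:1]: print(l,r["score"],world(q,r["location"]))
a=p["image"][90:230,180:320,::-1];b=t["image"][130:270,160:300,::-1]
cv2.imwrite("pics/g5.png",cv2.resize(np.hstack([a,b]),None,fx=2.8,fy=2.8))
E
```

```text
11.65 [0.55292275 0.07558033 0.17585364] [ 2.50122322e-03 -5.30336899e-02  1.84201473e+00 -1.12631729e-05
  1.34884952e+00  1.42807266e+00] 0.551633775791475 (array([ 0.001, -0.004,  0.   ]), array([-0.21, -0.02,  5.38]))
stay_grip 0.76 [0.55376172 0.07571397 0.11713192]
bottle 0.59 [ 5.14556385e-01 -3.39210459e-02 -4.07196608e-04]
stay_grip 0.53 [0.54943007 0.07255705 0.11552347]
bottle 0.63 [ 0.5127117  -0.03357264 -0.0065934 ]
```

View pics/g5.png

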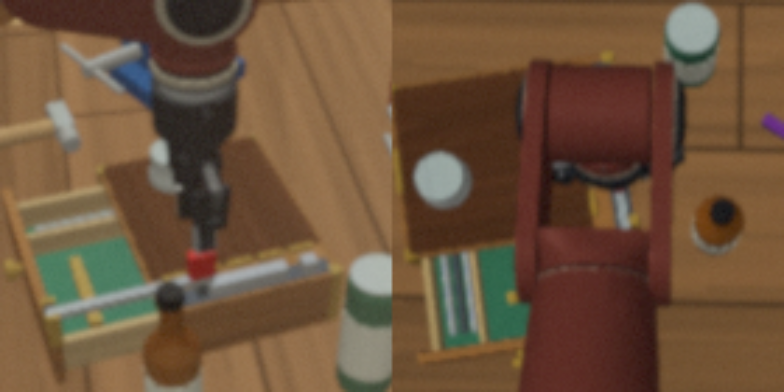

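Call:
apply_moves([
  [[0,0,0],[-0.1,0,2.5],-0.1],
  [[0,0,0],[-0.1,0,4.5],-0.1],
  [[0,0,0],[-0.1,0,5.1],-0.1],
  [[0,0,0],[-0.1,0,5.1],-0.1],
  [[0,0,0],[-0.1,0,5.1],1],
  [[0,0,0],[-0.1,0,5.1],1],
  [[0,0,0],[-0.1,0,5.1],1],
  [[0,0,0],[-0.1,0,5.1],1],
  [[0,0,0],[-0.1,0,5.1],1],
  [[0,0,0],[-0.1,0,5.1],1],
])

```text
time: 12.85
tool_pos: [0.5513, 0.077, 0.1241]
tool_rot: [-0.001, 0.997, 0.073, 0.001]
contact_force: [-0.6, 5.3, 1.7]
gripper_width: 0.123
grasp_force: 59.0
```

```bash
python3 - <<'E'
from h import *
np.set_printoptions(precision=4,suppress=True)
s=manip.state();print(s["time"],s["tool_pos"],s["gripper_width"],s["grasp_force"],s["contact_force"])
# arc rows relative to now, hinge 155 behind tab centre, z .095
tab=np.array([.551,.0755]);th=.145;ex=np.array([np.cos(th),np.sin(th),0])
# in chest xz: TCP rel hinge
v=np.array([.155,s["tool_pos"][2]-.095])
for a in(.04,.08,.12,.16,.18):
    w=np.array([np.cos(a)*v[0]-np.sin(a)*v[1],np.sin(a)*v[0]+np.cos(a)*v[1]])-v
    print(a,w*100, "pitch rotvec in tool:",rot().inv().apply(a*np.array([np.sin(th),-np.cos(th),0])),"ex in tool",rot().inv().apply(ex))
E
```

```text
12.85 [0.5513 0.077  0.1241] 0.12254962805841753 58.956701159477234 [-0.5982  5.2944  1.714 ]
0.04 [-0.1287  0.6175] pitch rotvec in tool: [-0.0001  0.04   -0.0001] ex in tool [1.     0.0019 0.0027]
0.08 [-0.282   1.2294] pitch rotvec in tool: [-0.0002  0.08   -0.0002] ex in tool [1.     0.0019 0.0027]
0.12 [-0.4596  1.8346] pitch rotvec in tool: [-0.0002  0.12   -0.0003] ex in tool [1.     0.0019 0.0027]
0.16 [-0.6613  2.4323] pitch rotvec in tool: [-0.0003  0.16   -0.0004] ex in tool [1.     0.0019 0.0027]
0.18 [-0.7711  2.728 ] pitch rotvec in tool: [-0.0003  0.18   -0.0004] ex in tool [1.     0.0019 0.0027]
```

Call:
apply_moves([
  [[0,0.04,0],[-0.13,0,-0.6],1],
  [[0,0.08,0],[-0.28,0,-1.2],1],
  [[0,0.12,0],[-0.46,0,-1.8],1],
  [[0,0.16,0],[-0.66,0,-2.4],1],
  [[0,0.16,0],[-0.66,0,-2.4],1],
  [[0,0.16,0],[-0.66,0,-2.4],1],
  [[0,0.16,0],[-0.66,0,-2.4],1],
])

```text
time: 13.55
tool_pos: [0.5444, 0.0757, 0.1471]
tool_rot: [-0.007, 0.994, 0.073, 0.08]
contact_force: [0.7, 5.7, 0.5]
gripper_width: 0.126
grasp_force: 58.8
```

```bash
python3 - <<'E'
from h import *
np.set_printoptions(precision=4,suppress=True)
s=manip.state();print(s["time"],s["tool_pos"],s["gripper_width"],s["grasp_force"],s["contact_force"])
th=.145;print("ex in tool",rot().inv().apply([np.cos(th),np.sin(th),0]),rot().inv().apply([0,0,1]))
p=manip.grab_frame("side")
cv2.imwrite("pics/g6.png",cv2.resize(p["image"][110:235,170:320,::-1],None,fx=4,fy=4))
E
```

```text
13.55 [0.5444 0.0757 0.1471] 0.12648501901114365 58.75658869743347 [0.7336 5.6685 0.5413]
ex in tool [0.987  0.0013 0.1605] [ 0.1605 -0.0022 -0.987 ]
```

View pics/g6.png

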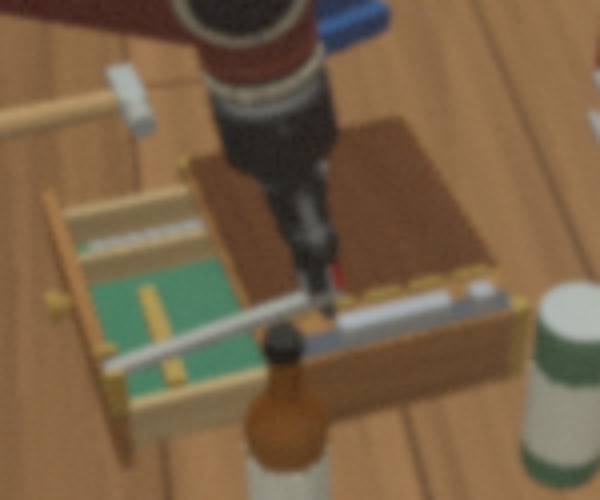

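Call:
apply_moves([
  [[0,0,0],[0.99,0,0.16],1],
  [[0,0,0],[1.97,0,0.32],1],
  [[0,0,0],[2.96,0,0.48],1],
  [[0,0,0],[3.95,0,0.64],1],
  [[0,0,0],[4.94,0,0.8],1],
  [[0,0,0],[5.92,0,0.96],1],
  [[0,0,0],[6.91,0,1.12],1],
  [[0,0,0],[7.9,0,1.28],1],
  [[0,0,0],[8.88,0,1.44],1],
  [[0,0,0],[9.38,0,1.52],1],
  [[0,0,0],[9.38,0,1.52],1],
  [[0,0,0],[9.38,0,1.52],1],
])

```text
time: 14.8
tool_pos: [0.6375, 0.0918, 0.1461]
tool_rot: [-0.009, 0.994, 0.073, 0.079]
contact_force: [-1.6, 12.8, 0.2]
gripper_width: 0.13
grasp_force: 58.8
```

```bash
python3 - <<'E'
from h import *
np.set_printoptions(precision=4,suppress=True)
s=manip.state();print(s["time"],s["tool_pos"],s["gripper_width"],s["grasp_force"],s["contact_force"])
for c in("side","top"):
  p=manip.grab_frame(c)
  for l in("oilcan","bottle","tin","home_notch"):
    for r in manip.spot_point(p,l)[:1]: print(c,l,r["score"],world(p,r["location"]))
E
```

```text
14.8 [0.6375 0.0918 0.1461] 0.130454829856551 58.83456587791443 [-1.5523 12.785   0.2406]
side bottle 0.58 [ 0.5143 -0.0301 -0.0007]
side tin 0.58 [0.5592 0.2699 0.0763]
side home_notch 0.76 [0.6565 0.091  0.0711]
top oilcan 0.92 [ 0.7108 -0.001  -0.0028]
top bottle 0.84 [ 0.5144 -0.0337 -0.0046]
top tin 0.72 [0.5513 0.2678 0.0802]
top home_notch 0.64 [0.6554 0.0938 0.0689]
```

Call:
apply_moves([
  [[0,0,0],[0.4,-0.15,0.06],1],
  [[0,0,0],[0.8,-0.15,0.13],1],
  [[0,0,0],[0.8,-0.15,0.13],1],
  [[0,0,0],[0.8,-0.15,0.13],1],
])

```text
time: 15.7
tool_pos: [0.6451, 0.0933, 0.1459]
tool_rot: [-0.008, 0.994, 0.073, 0.078]
contact_force: [-2.4, 8.7, 0.3]
gripper_width: 0.126
grasp_force: 58.9
```

Call:
apply_moves([
  [[0,0,0],[0.2,-0.1,0.03],1],
  [[0,0,0],[0.4,-0.1,0.06],1],
  [[0,0,0],[0.4,-0.1,0.06],1],
  [[0,0,0],[0.4,-0.1,0.06],1],
])

```text
time: 16.1
tool_pos: [0.646, 0.0936, 0.1435]
tool_rot: [-0.007, 0.995, 0.073, 0.074]
contact_force: [-9.0, 3.9, 0.3]
gripper_width: 0.126
grasp_force: 59.0
```

Call:
apply_moves([
  [[0,0,0],[0.2,-0.05,0.03],1],
  [[0,0,0],[0.3,-0.05,0.05],1],
  [[0,0,0],[0.3,-0.05,0.05],1],
])

```text
time: 16.4
tool_pos: [0.6467, 0.0937, 0.1417]
tool_rot: [-0.006, 0.995, 0.073, 0.07]
contact_force: [-14.1, 2.5, -0.3]
gripper_width: 0.127
grasp_force: 59.2
```

```bash
python3 - <<'E'
from h import *
np.set_printoptions(precision=4,suppress=True)
s=manip.state();print(s["time"],s["tool_pos"],s["gripper_width"],s["contact_force"])
th=.145;print("ex in tool",rot().inv().apply([np.cos(th),np.sin(th),0]),rot().inv().apply([0,0,1]))
p=manip.grab_frame("side")
cv2.imwrite("pics/g7.png",cv2.resize(p["image"][110:235,170:320,::-1],None,fx=4,fy=4))
E
```

```text
16.4 [0.6467 0.0937 0.1417] 0.1271906091224311 [-14.1184   2.5495  -0.2898]
ex in tool [0.99   0.0022 0.1409] [ 0.1409 -0.0016 -0.99  ]
```

View pics/g7.png

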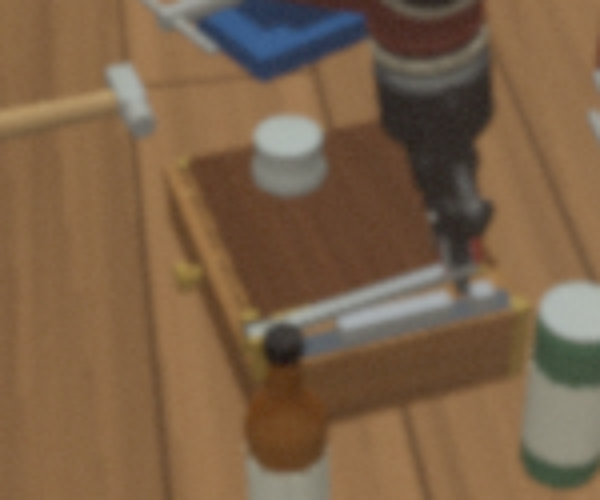

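Call:
apply_moves([
  [[0,-0.04,0],[0.1,0,0.62],1],
  [[0,-0.08,0],[0.18,0,1.24],1],
  [[0,-0.12,0],[0.23,0,1.87],1],
  [[0,-0.15,0],[0.25,0,2.35],1],
  [[0,-0.15,0],[0.25,0,2.35],1],
  [[0,-0.15,0],[0.25,0,2.35],1],
])

```text
time: 17.05
tool_pos: [0.6515, 0.0946, 0.1236]
tool_rot: [-0.0, 0.997, 0.074, -0.007]
contact_force: [-33.0, 0.2, 19.8]
gripper_width: 0.127
grasp_force: 61.8
```

Call:
apply_moves([
  [[0,0,0],[-0.2,0,-0.1],1],
  [[0,0,0],[-0.3,0,-0.15],1],
  [[0,0,0],[-0.3,0,-0.15],1],
])

```text
time: 17.35
tool_pos: [0.6512, 0.0945, 0.124]
tool_rot: [-0.001, 0.997, 0.073, -0.002]
contact_force: [-17.4, 2.9, 7.7]
gripper_width: 0.128
grasp_force: 60.0
```

Call:
apply_moves([
  [[0,0,0],[0,0,0],-0.1],
  [[0,0,0],[0,0,0],-0.1],
  [[0,0,0],[0,0,0],-0.1],
  [[0,0,0],[0,0,0],-0.1],
  [[0,0,0],[0,0,0],-0.1],
  [[0,0,0],[0,0,-3],-0.1],
  [[0,0,0],[0,0,-7],-0.1],
  [[0,0,0],[-4,0,-12],-0.1],
  [[0,0,0],[-10,0,-16],-0.1],
  [[0,0,0],[-15,0,-17],-0.1],
  [[0,0,0],[-20,0,-17],-0.1],
  [[0,0,0],[-20,0,-17],-0.1],
  [[0,0,0],[-20,0,-17],-0.1],
  [[0,0,0],[-20,0,-17],-0.1],
])

```text
time: 18.75
tool_pos: [0.4562, 0.0646, 0.2936]
tool_rot: [-0.0, 0.997, 0.072, 0.006]
contact_force: [0.5, -0.3, 0.8]
gripper_width: 0.551
grasp_force: 0.0
```

```bash
python3 - <<'E'
from h import *
np.set_printoptions(precision=4,suppress=True)
s=manip.state();print(s["time"],s["tool_pos"],s["contact_force"])
for c in("side","top"):
  p=manip.grab_frame(c)
  for l in("stay_grip","home_notch"):
    for r in manip.spot_point(p,l)[:1]: print(c,l,r["score"],world(p,r["location"]))
  if c=="side": cv2.imwrite("pics/g8.png",cv2.resize(p["image"][120:240,200:330,::-1],None,fx=4.5,fy=4.5))
E
```

```text
18.75 [0.4562 0.0646 0.2936] [ 0.4557 -0.3139  0.8359]
side stay_grip 0.56 [0.6566 0.0896 0.1142]
side home_notch 0.9 [0.6559 0.0896 0.072 ]
top stay_grip 0.6 [0.648  0.0926 0.117 ]
top home_notch 0.91 [0.6545 0.091  0.0693]
```

View pics/g8.png

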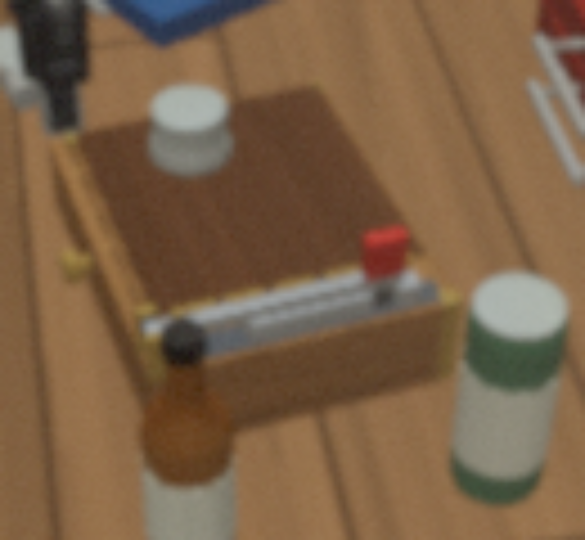

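The picture shows the drawer shut, the stay level along the rail with the red tab (385,252) above the home notch, and the tooth down at (383,293). The tin, can and bottle are in place.

```bash
python3 -c "
from plant import manip
print(manip.job_done())"
```

```text
the job is handed in; nothing more can be done
None
```

The job is handed in, though the judge returned no verdict: the brass punch lies in the green-lined compartment, the drawer is shut against its stop, and the last picture shows the stay level with its tooth down in the home notch.

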